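# Run the press-down nut grinder

### The job

Grind the peanuts: pick up the cup of peanuts (clear cup, orange collar; it already stands collar down), set it collar down in the well of the white grinder, turning it until the six splines of its collar drop into the six grooves, and push it fully home against the sprung ring in the well. The grinder runs only while the cup is held down, so finish while you are still pressing it down: do not let go or back off. Leave the green-collared spare cup and everything else on the bench where it is.

Things in the scene. Friction and masses are not known exactly. Their poses are not given: they have to be found in the camera images.
- nut_cup: The cup to use: clear round grinding cup with peanuts inside and an orange collar, 100 mm high, 0.26 to 0.42 kg, standing on its collar with the closed end up. Origin: centre of its underside (bottom of the collar); z up along its axis. From the bottom: pilot 77 mm diameter for 6 mm; collar 80 mm diameter up to 30 mm; cone up to 42 mm; straight wall above.
- cup_grip (a point): Point on the axis of the cup of peanuts, 72 mm above its underside, at the middle of its straight clear wall, the place to grip: 60 mm diameter, from 42 to 97 mm above the underside. Axes as the cup's.
- cup_spline (a point): Outermost point of the spline on the cup's +x axis, 46.5 mm from the axis, 13 mm above the underside. The orange collar has six round-nosed vertical splines, one every 60 degrees, all alike, 10 mm wide, from 6 to 30 mm above the underside, 93 mm overall diameter; they show from above. Any spline fits any groove.
- grinder: Motor base of the grinder: white round housing 136 mm diameter, 125 mm high, fixed to the bench. Origin: centre of its underside; z up. In its top, on its axis, an open well takes the collar of the cup. Fully home, the cup's underside is 26 mm below the rim, 99 mm above this origin. It is cordless.
- well_mouth (a point): Centre of the mouth of the well, level with the rim; axes as the grinder's. Bore 84 mm between six light grey lands whose tops are flush with the rim. The cup's pilot goes in 6 mm, then the splines meet the lands unless they are in line with the grooves (within 2 degrees; a few degrees more are guided in); then it slides to the ring 20 mm down, and 6 mm more against it.
- well_groove (a point): Outer end, level with the rim, of the groove on the grinder's +x axis, 50 mm from the axis. Six grooves like it, one every 60 degrees, each 13 mm wide, upright, open at the top.
- press_ring (a joint): Black sprung ring, 81 mm diameter, at the bottom of the well: travel in m, 0 = up (20 mm below the rim), 0.006 = fully down at its stop (grinder running). It takes about 7 N to start it and about 13 N to hold it fully down; the cup's own weight (2.6 to 4.1 N) does not move it and counts towards that.
- spare_cup: Spare cup, not to be used: same shape as the cup of peanuts, but empty and with a green collar. Origin: centre of its underside.
- jar: Bystander: closed jar with a red cap, 84 mm diameter, 125 mm high. Origin: centre of its underside.
- bowl: Bystander: steel mixing bowl, 140 mm diameter, 60 mm high. Origin: centre of its underside.
- ramekin: Bystander: small white ceramic ramekin, 72 mm diameter, 42 mm high. Origin: centre of its underside.
- brush: Bystander: pastry brush lying flat at the robot's left (+y). Origin: on its underside.
- spatula: Bystander: spatula lying flat at the robot's right (-y). Origin: on its underside.
Things that resemble listed ones, but are neither listed nor needed, are in the scene too. What is shaped like the nut_cup but blue or purple is not meant.

How it is judged:
By the outcome, as a careful person would: the job done as asked, in the order asked, and still so for the second after the job is handed in, while the arm keeps its last pose, push and grip.
It also fails if it takes over 42 s, if anything falls off the work surface, if the arm or the gripper's body presses on something with over 40 N, if the wrist force passes 120 N, or if a joint passes its speed limit or range.

### The arm

A 7-joint arm with a two-finger parallel gripper is mounted at the origin on the work surface. World frame = base frame: x ahead of the robot, y to its left, z up, the work surface at z = 0. Lengths are in m, angles in rad, forces in N, time in s.
With the tool pointing down it reaches from about 0.425 to 0.825 m from the base axis. Payload 3.6 kg.
Tool frame: the origin (TCP) lies midway between the tips of the shut fingers; the grasp point (between the pads) lies 19 mm behind it; z points along the fingers, y is the direction in which the jaws open and shut (so a half turn about z gives the same grasp; the last joint's range is limited). The gripper opens to 85 mm and grips with 20 to 120 N. Pads are 22 mm wide; open, the fingers measure 114 mm over their backs; the gripper's body (76 mm by 85 mm) begins 54 mm behind the grasp point. The pads swing forward as they close: fully open they stand 13 mm farther back than shut.
Start: joints at [1.298, 0.615, -0.013, 1.423, 0.008, 1.103, -0.04], TCP at [0.158, -0.63, 0.231] pointing down, gripper open.
Joint ranges: [-3.12, 3.12], [-0.3, 2.06], [-1.34, 1.32], [0.26, 2.42], [-1.36, 4.5], [0.01, 1.98], [-2.84, 2.84]. Speed limits (rad/s): [2.79, 2.79, 3.14, 3.14, 3.14, 3.14, 3.14].

### API

Orientations are given as a unit quaternion [w, x, y, z].
In Python, from rig import r, viewer, workorder, models gives the robot as it stands.
- The arm moves only by the shell command python3 -m handwheel 'ROWS' [FORCE]. ROWS is JSON, a list that holds one entry, the list of rows, each a list of 7 numbers: the shift along the tool's x, y, z in mm, then the turn, a rotation vector about the tool's x, y, z in degrees, then the opening, from 0 (shut) to 1 (fully open). A call has exactly 10 rows; each row is the pose to reach, as a shift and turn from the pose commanded when the call began, along the tool's axes at that moment; what a row does not reach only later rows make up. A row lasts 1/8 s, in which the tool goes at most 62.5 mm and 10.7 degrees, less where a joint would pass 70% of its speed; a pose out of reach is approached as far as the arm can. A call with a gripper value outside its range is refused whole. The fingers move at their own pace and stop on an object; FORCE is the grip in N (left out, the last holds). Time passes only in rows, so rows that repeat a pose let the fingers close, or fill a call up. It gives the time, the measured TCP pose, the force and the opening at its end, in the units of the state.
- r.read_state(): the state, without advancing time (a new reading comes with each control period).
- viewer.get_image(name): name is "scene" or "side" or "wrist"; returns a dict with "img" (384x512x3 uint8, red, green, blue), "mtx" (3x3 intrinsics, pixels), "dist_coeffs" ([k1, k2, p1, p2, k3] as OpenCV has them; the pictures are not rectified), "T" (4x4, takes a point from camera to world coordinates). Camera axes: x right, y down, z forward; pixel columns grow to the right and rows downward; lengths in m; the calibration is good to about 2 mm. A picture is of the moment at which its call begins. There is no depth.
- workorder.hand_in(): hands the job in, once; it reports no verdict.
Trained networks look in the newest picture that a camera, given by its name, has taken for a name from the list of things; names that differ only in an ending like _2 or _b are one class to them, and where a whole thing is asked for, a point or a joint stands for the part that bears it (a point fixed in the world has none). Each returns a list of dicts, best first, with "conf" (0 to 1); they miss things now and then, are a little off and sometimes report something else, mostly with a low value. They report only what shows in the picture. A call takes as long as a camera call. They do not tell look-alikes from the thing itself.
- models.find_in(thing, camera): "position" ([x, y, z] in m, in world coordinates, good to about 4 mm: the middle of the surface that is visible of it).
- models.cut_out(thing, camera): "pixels" (384x512 bool, what is visible of it).
- models.tip_of(thing, camera): "position" ([x, y, z] in m, in world coordinates, good to about 4 mm: a listed point, or the origin of a listed thing).
The state is a dict: "time_s": time; "q": joint angles; "qvel": joint speeds; "joint_torque": joint torques, N m; "tool_pos": TCP position; "eef_rot": TCP orientation; "force": force on the tool from outside, world axes, zero at the start; "moment": the same for the moment, N m; "gripper_width": finger opening in m.
Only numpy, scipy, OpenCV 4.12 (cv2) and the standard library are available. Lean on these libraries where they do the work, as an engineer would, in place of code of your own. Each camera call takes 0.05 s, during which the arm holds its last target. There are 200 camera calls.

## Working session

There is one attempt and no reset: what is moved stays moved. The work goes in short steps, Python scripts to look and compute and a shell command to move; the robot and the scene stay as the last step left them, time stands still between calls to the robot, and variables do not carry over. Pictures are saved under pics/ and viewed, about 8 in all and at most 12, crops included, and the job is handed in when it is done.

```bash
mkdir -p pics; ls; cat > h.py <<'E'
from rig import r, viewer, workorder, models
import numpy as np, cv2
from scipy.spatial.transform import Rotation as R
def shot(cam,name):
    d=viewer.get_image(cam); cv2.imwrite(f'pics/{name}.png',d['img'][:,:,::-1]); return d
def ray(d,px,z):
    p=cv2.undistortPoints(np.array([[px]],float),d['mtx'],d['dist_coeffs'])[0,0]
    T=d['T']; v=T[:3,:3]@[p[0],p[1],1]; o=T[:3,3]; return o+v*(z-o[2])/v[2]
def proj(d,P):
    T=np.linalg.inv(d['T']); rv=cv2.Rodrigues(T[:3,:3])[0]
    return cv2.projectPoints(np.atleast_2d(np.array(P,float)),rv,T[:3,3],d['mtx'],d['dist_coeffs'])[0][:,0]
def rot(): q=r.read_state()['eef_rot']; return R.from_quat([q[1],q[2],q[3],q[0]])
E
python3 - <<'E'
from h import *
a=shot('scene','a1'); b=shot('side','b1')
cv2.imwrite('pics/ab.png',np.hstack([a['img'],b['img']])[:,:,::-1][:, :])
for c in('scene','side'):
  for t in('nut_cup','spare_cup','grinder','jar','bowl'):
    for m in models.tip_of(t,c): print(c,t,np.round(m['position'],3),round(m['conf'],2))
s=r.read_state();print({k:np.round(v,3) for k,v in s.items()})
print(np.round(rot().as_matrix(),2))
E
```

```text
pics
scene nut_cup [0.562 0.275 0.001] 0.83
scene nut_cup [ 0.44   0.304 -0.003] 0.8
scene nut_cup [0.564 0.138 0.003] 0.66
scene spare_cup [ 0.521 -0.242 -0.003] 0.6
scene grinder [ 0.536 -0.026 -0.002] 0.95
scene jar [ 0.754 -0.137  0.002] 0.94
scene bowl [0.765 0.183 0.002] 0.56
side nut_cup [ 0.439  0.3   -0.004] 0.96
side nut_cup [ 0.567  0.139 -0.004] 0.71
side nut_cup [ 0.568  0.28  -0.004] 0.56
side spare_cup [ 0.522 -0.242  0.002] 0.58
side grinder [ 0.533 -0.029 -0.002] 0.97
side jar [ 0.755 -0.135  0.   ] 0.82
side bowl [ 0.768  0.182 -0.001] 0.67
side bowl [ 0.541 -0.442 -0.   ] 0.32
{'time_s': np.float64(0.6), 'q': array([ 1.299,  0.615, -0.013,  1.423,  0.008,  1.103, -0.04 ]), 'qvel': array([-0.002, -0.   ,  0.001, -0.001,  0.   ,  0.002,  0.001]), 'joint_torque': array([-0.0000e+00, -4.6883e+01,  2.5900e-01, -1.7126e+01,  1.0000e-02,
        2.0000e-03, -0.0000e+00]), 'tool_pos': array([ 0.158, -0.63 ,  0.231]), 'eef_rot': array([-0.   ,  0.992,  0.123,  0.   ]), 'force': array([-0.035, -0.638,  0.288]), 'moment': array([ 0.001,  0.003, -0.033]), 'gripper_width': np.float64(0.085)}
[[ 0.97  0.24  0.  ]
 [ 0.24 -0.97  0.  ]
 [ 0.   -0.   -1.  ]]
```

View pics/a1.png

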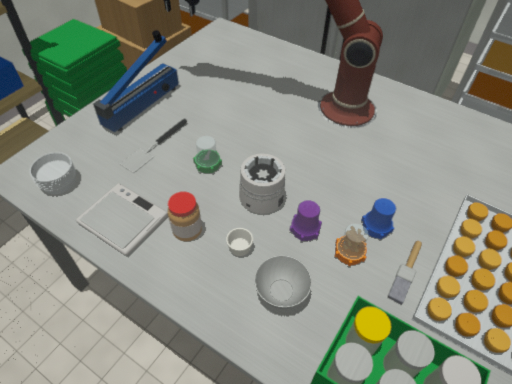

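View pics/b1.png

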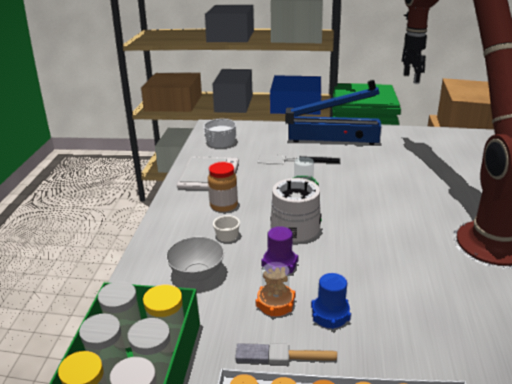

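The cup wanted is the orange-collared one at scene (351,248) and side (276,290), about (0.566, 0.277). It could be confused with:
- blue cup: scene (379,218)
- purple cup: scene (307,218)
- green spare: scene (207,155)

I'll swing across now and check the choice close up with the wrist camera.

```bash
python3 -m handwheel '[[[50,-30,0,0,0,-9,1],[100,-60,0,0,0,-18,1],[155,-90,0,0,0,-27,1],[205,-120,0,0,0,-36,1],[258,-150,0,0,0,-45,1],[310,-180,0,0,0,-54,1],[360,-208,0,0,0,-63,1],[412,-237,0,0,0,-72,1],[455,-300,0,0,0,-81,1],[497,-350,0,0,0,-90,1]]]' 40
python3 - <<'E'
from h import *
s=r.read_state();p=np.array(s['tool_pos']);M=rot();print(p,np.round(M.as_matrix(),3),np.round(s['q'],2))
for t in ([0.566,0.277,0.231],[0.50,0.22,0.28]): print(np.round(1000*M.inv().apply(np.array(t)-p)))
E
```

```text
time_s: 1.85
tool_pos: [0.5488, -0.1835, 0.2315]
eef_rot: [0.0, 0.613, 0.79, 0.0]
force: [1.1, -1.0, 0.2]
gripper_width: 0.0855
[ 0.54877816 -0.18345285  0.23152206] [[-0.248  0.969  0.   ]
 [ 0.969  0.248 -0.   ]
 [-0.     0.    -1.   ]] [ 0.58  0.54 -0.47  1.63  0.28  1.04  0.28]
[442. 131.   0.]
[403.  53. -49.]
```

```bash
python3 -m handwheel '[[[50,15,0,0,0,0,1],[100,30,0,0,0,0,1],[150,45,0,0,0,0,1],[205,60,0,0,0,0,1],[258,76,0,0,0,0,1],[310,91,0,0,0,0,1],[360,107,0,0,0,0,1],[412,122,0,0,0,0,1],[442,131,0,0,0,0,1],[442,131,0,0,0,0,1]]]'
python3 - <<'E'
from h import *
s=r.read_state();p=np.array(s['tool_pos']);M=rot();print(p,np.round(M.as_matrix(),3),np.round(s['q'],2))
d=shot('wrist','w1'); print(np.round(d['T'],3))
for t in('nut_cup','cup_grip','cup_spline'):
    for m in models.tip_of(t,'wrist'): print(t,np.round(m['position'],4),round(m['conf'],2))
E
```

```text
time_s: 3.1
tool_pos: [0.5663, 0.2797, 0.2314]
eef_rot: [-0.001, 0.613, 0.79, 0.001]
force: [0.5, -0.7, 0.7]
gripper_width: 0.0853
[0.56627666 0.27966864 0.23136096] [[-0.249  0.969 -0.001]
 [ 0.969  0.249  0.003]
 [ 0.003  0.    -1.   ]] [-0.22  0.62 -0.48  1.47  0.3   1.12 -0.5 ]
[[ 0.969  0.237  0.077  0.547]
 [ 0.249 -0.92  -0.302  0.357]
 [-0.001  0.312 -0.95   0.374]
 [ 0.     0.     0.     1.   ]]
nut_cup [ 0.565   0.1369 -0.0006] 0.83
nut_cup [ 5.662e-01  2.715e-01 -3.000e-04] 0.62
nut_cup [ 0.4422  0.3037 -0.0015] 0.56
cup_grip [0.5683 0.1376 0.0742] 0.96
cup_grip [0.4453 0.3017 0.0738] 0.89
cup_grip [0.5631 0.2751 0.0713] 0.65
cup_spline [0.6082 0.1479 0.0116] 0.76
cup_spline [0.4861 0.282  0.0124] 0.67
cup_spline [ 0.5358 -0.0277 -0.0026] 0.58
cup_spline [0.5659 0.3225 0.0131] 0.57
```

View pics/w1.png

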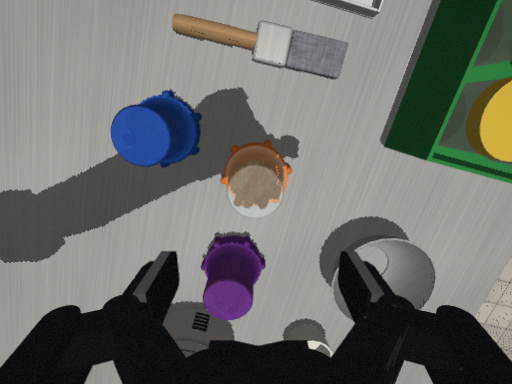

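Wrist view: the orange cup with peanuts is at (256,180), blue at (155,130), purple at (232,275). The choice is confirmed. Next I'll fit the collar's position and yaw.

```bash
cat >> h.py <<'E'
def collar_mask(d,x,y,a,z0=0.):
    m=np.zeros((384,512),np.uint8)
    def fill(P): cv2.fillConvexPoly(m,cv2.convexHull(np.round(proj(d,P)*16).astype(np.int32)),1,shift=4)
    t=np.linspace(0,2*np.pi,60)
    fill(np.vstack([np.c_[x+.04*np.cos(t),y+.04*np.sin(t),0*t+z0+z] for z in(.006,.03)]))
    for k in range(6):
        A=a+k*np.pi/3; n=np.linspace(-np.pi/2,np.pi/2,9)
        u=np.r_[.03,.0415+.005*np.cos(n),.03]; v=np.r_[-.005,.005*np.sin(n),.005]
        fill(np.vstack([np.c_[x+u*np.cos(A)-v*np.sin(A),y+u*np.sin(A)+v*np.cos(A),0*u+z0+z] for z in(.006,.03)]))
    return m
def orange(img):
    hsv=cv2.cvtColor(img,cv2.COLOR_RGB2HSV); return cv2.inRange(hsv,(4,150,60),(20,255,255))//255
E
cat > fitcup.py <<'E'
from h import *
import sys
from scipy.optimize import minimize
def fit(d,x0,y0,z0=0.,name='fit'):
    o=orange(d['img']); big=collar_mask(d,x0,y0,0,z0); big=cv2.dilate(big,np.ones((25,25)))
    o=o&big; o=cv2.morphologyEx(o,cv2.MORPH_OPEN,np.ones((2,2)))
    # outer silhouette: only compare orange pixels; pixels inside the r<.03 wall cylinder ignored
    t=np.linspace(0,2*np.pi,60)
    def cost(p):
        m=collar_mask(d,*p,z0)
        w=np.zeros_like(m); W=np.vstack([np.c_[p[0]+rr*np.cos(t),p[1]+rr*np.sin(t),0*t+z0+z] for rr,z in((.036,.03),(.031,.1))])
        cv2.fillConvexPoly(w,cv2.convexHull(np.round(proj(d,W)*16).astype(np.int32)),1,shift=4)
        return int(((m!=o)&(w==0)).sum())
    best=None
    for a in np.radians(np.arange(0,60,5)):
        s=minimize(lambda q:cost((q[0]/1000,q[1]/1000,q[2]/50)),[x0*1000,y0*1000,a*50],method='Nelder-Mead',options=dict(initial_simplex=np.array([[0,0,0],[5,0,0],[0,5,0],[0,0,4]])+[x0*1000,y0*1000,a*50],maxiter=120))
        if best is None or s.fun<best.fun: best=s
    p=best.x/[1000,1000,50]; print('cup',np.round(p[:2],4),'yaw',round(np.degrees(p[2])%60,1),'cost',best.fun,'of',o.sum())
    im=d['img'][:,:,::-1].copy(); c=cv2.findContours(collar_mask(d,*p,z0),0,2)[0]
    cv2.drawContours(im,c,-1,(0,255,0),1); u,v=proj(d,[p[0],p[1],z0+.05])[0].astype(int)
    q=im[max(v-70,0):v+70,max(u-70,0):u+70]; cv2.imwrite(f'pics/{name}.png',cv2.resize(q,None,fx=4,fy=4,interpolation=cv2.INTER_NEAREST))
    return p
E
python3 - <<'E'
from fitcup import *
d=viewer.get_image('wrist'); p=fit(d,.566,.276,0.,'f1')
s=r.read_state();P=np.array(s['tool_pos']);M=rot()
print(np.round(1000*M.inv().apply(np.array([p[0],p[1],.053])-P),1))
E
```

```text
cup [0.5657 0.2747] yaw 23.0 cost 315.0 of 302
[  2.1  -2.2 178.3]
```

View pics/f1.png

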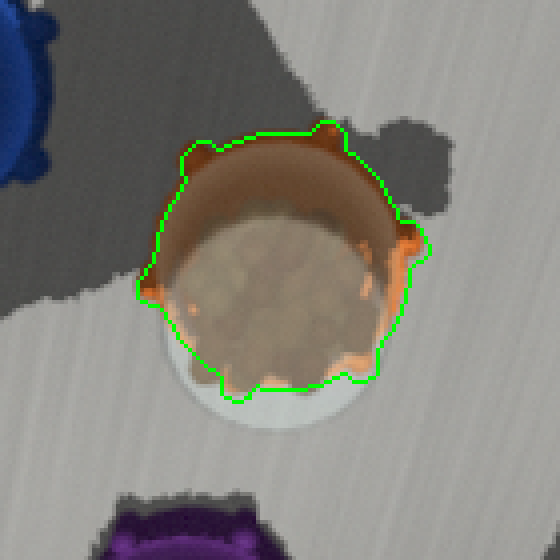

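Silhouette overlay matches all visible splines (yaw about 23°, centre (0.566, 0.275)). Descending to grip.

```bash
python3 -m handwheel '[[[2,-2,40,0,0,0,1],[2,-2,80,0,0,0,1],[2,-2,120,0,0,0,1],[2,-2,150,0,0,0,1],[2,-2,170,0,0,0,1],[2,-2,182,0,0,0,1],[2,-2,182,0,0,0,1],[2,-2,182,0,0,0,0.6],[2,-2,182,0,0,0,0.4],[2,-2,182,0,0,0,0.4]]]' 70
python3 - <<'E'
from h import *
s=r.read_state();print(np.round(s['tool_pos'],4),s['gripper_width'],np.round(s['force'],1))
E
```

```text
time_s: 4.6
tool_pos: [0.5658, 0.2779, 0.0511]
eef_rot: [0.0, 0.615, 0.788, 0.001]
force: [-1.6, 0.0, 6.1]
gripper_width: 0.0587
[0.5658 0.2779 0.0511] 0.05871511541747835 [-1.6  0.   6.1]
```

```bash
python3 -m handwheel '[[[0,0,-10,0,0,0,0.3],[0,0,-40,0,0,0,0.3],[0,0,-80,0,0,0,0.3],[0,0,-120,0,0,0,0.3],[0,0,-160,0,0,0,0.3],[0,0,-180,0,0,0,0.3],[-50,0,-180,0,0,0,0.3],[-100,0,-180,0,0,0,0.3],[-120,0,-180,0,0,0,0.3],[-120,0,-180,0,0,0,0.3]]]' 
python3 - <<'E'
from h import *
s=r.read_state();print(np.round(s['tool_pos'],4),s['gripper_width'],np.round(s['force'],1))
for c in('scene','side','wrist'):
    d=shot(c,'c2'+c)
    for t in('well_mouth','well_groove','grinder'):
        for m in models.tip_of(t,c): print(c,t,np.round(m['position'],4),round(m['conf'],2))
    if c=='wrist': continue
    u,v=proj(d,[.535,-.027,.12])[0].astype(int)
    q=d['img'][v-30:v+30,u-35:u+35,::-1]; cv2.imwrite(f'pics/g{c}.png',cv2.resize(q,None,fx=5,fy=5,interpolation=2))
    print(c,u-35,v-30)
cv2.imwrite('pics/g.png',np.hstack([cv2.imread('pics/gscene.png'),cv2.imread('pics/gside.png')]))
E
```

```text
time_s: 5.85
tool_pos: [0.5946, 0.1584, 0.2289]
eef_rot: [-0.0, 0.617, 0.787, -0.001]
force: [-0.1, 0.1, -3.1]
gripper_width: 0.0591
[0.5946 0.1584 0.2289] 0.05906898605640987 [-0.1  0.1 -3.1]
scene well_mouth [ 0.5353 -0.0261  0.1237] 0.93
scene well_groove [ 0.5867 -0.0316  0.121 ] 0.87
scene grinder [ 0.5355 -0.0271 -0.0024] 0.87
scene 228 139
side well_mouth [ 0.5375 -0.0324  0.1257] 0.85
side well_groove [ 0.5828 -0.0333  0.1247] 0.86
side grinder [ 0.5318 -0.0284  0.0011] 0.69
side 261 160
wrist well_mouth [ 0.5328 -0.0296  0.1278] 0.56
wrist well_groove [ 0.5856 -0.0326  0.1196] 0.68
```

View pics/g.png

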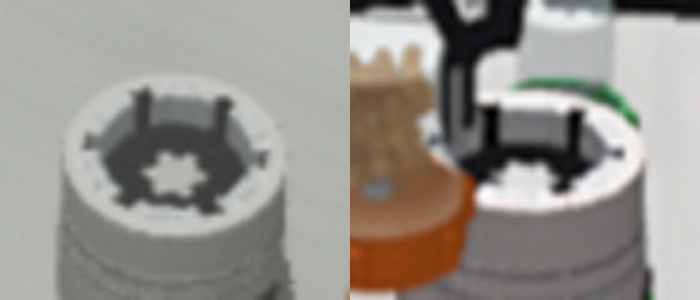

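View pics/c2wrist.png

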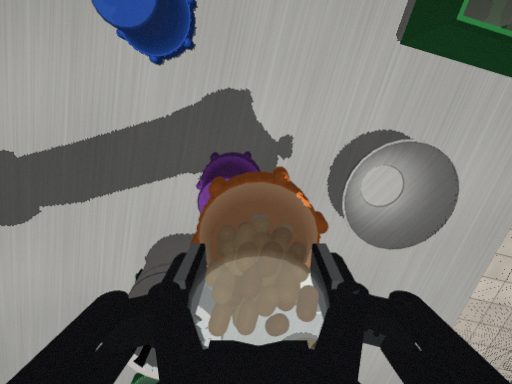

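Crop of the grinder in the scene view: groove ends at crop (145,90), (226,95), (268,158), (212,212), (125,207), (88,145). The wrist view shows the cup held upright, with splines at (282,175), (320,222) and (222,182). Next I'll fit both yaws.

```bash
cat > align.py <<'E'
from fitcup import *
from scipy.optimize import least_squares
def groove(d,pts):
    P=np.array([ray(d,p,.125)[:2] for p in pts])
    f=lambda q:(np.array([[q[0]+q[3]*np.cos(q[2]+k*np.pi/3),q[1]+q[3]*np.sin(q[2]+k*np.pi/3)] for k in range(6)])-P[order]).ravel()
    c=P.mean(0); order=np.argsort(np.arctan2(*(P-c).T[::-1])); a=np.arctan2(*(P[order[0]]-c)[::-1])
    s=least_squares(f,[*c,a,.05]); print('pts',np.round(s.x[:2],4),np.degrees(s.x[2])%60,'r',s.x[3],'res mm',np.round(1000*s.fun,1))
    g=cv2.cvtColor(d['img'],cv2.COLOR_RGB2GRAY).astype(np.float32)
    rr,ww=np.meshgrid(np.linspace(.0445,.049,6),np.linspace(-.0045,.0045,6)); rr=rr.ravel();ww=ww.ravel()
    def samp(x,y,a):
        A=a+np.arange(6)[:,None]*np.pi/3
        P=np.stack([x+rr*np.cos(A)-ww*np.sin(A),y+rr*np.sin(A)+ww*np.cos(A),0*A+0*rr+.125],-1).reshape(-1,3)
        uv=proj(d,P).astype(np.float32); return cv2.remap(g,uv[:,0],uv[:,1],1).mean()
    c=lambda q:samp(q[0]/1000,q[1]/1000,q[2]/50)-.5*(samp(q[0]/1000,q[1]/1000,q[2]/50+.35)+samp(q[0]/1000,q[1]/1000,q[2]/50-.35))
    x0=s.x[:3]*[1000,1000,50]; m=minimize(c,x0,method='Nelder-Mead',options=dict(initial_simplex=x0+np.array([[0,0,0],[2,0,0],[0,2,0],[0,0,3]])))
    print('photo',np.round(m.x[:2],1),np.degrees(m.x[2]/50)%60,m.fun)
E
python3 - <<'E'
from align import *
d=viewer.get_image('scene')
groove(d,[(228+u/5,139+v/5) for u,v in[(145,90),(226,95),(268,158),(212,212),(125,207),(88,145)]])
d=viewer.get_image('wrist'); s=r.read_state(); P=np.array(s['tool_pos']);M=rot(); print(P,np.round(M.as_matrix(),3))
print('tool yaw(x axis)',np.degrees(np.arctan2(*M.as_matrix()[1::-1,0])))
im=d['img'][:,:,::-1].copy()
z0=P[2]-.0511
# splines seen in the wrist picture
for px in[(282,172),(322,222),(220,180)]:
    w=ray(d,px,z0+.03); print(px,np.round(w,4),'az',np.degrees(np.arctan2(w[1]-P[1],w[0]-P[0]))%60, np.hypot(*(w-P)[:2]))
for a in np.radians([20.,23.,26.]):
    cv2.drawContours(im,cv2.findContours(collar_mask(d,P[0],P[1],a,z0),0,2)[0],-1,{20:(255,0,0),23:(0,255,0),26:(0,0,255)}[int(round(np.degrees(a)))],1)
cv2.imwrite('pics/f2.png',cv2.resize(im[140:290,170:350],None,fx=4,fy=4,interpolation=0))
E
```

```text
pts [ 0.5355 -0.0257] 58.04175106279186 r 0.05006927399179694 res mm [ 1.4  2.2  2.1 -2.  -1.3 -1.3 -1.1 -1.2 -1.1  2.4 -0.1 -0.2]
photo [535.8 -28.3] 56.96158712198806 -84.51782989501953
[0.59436991 0.16070049 0.229334  ] [[-0.243  0.97   0.   ]
 [ 0.97   0.243  0.   ]
 [ 0.     0.    -1.   ]]
tool yaw(x axis) 104.087427647482
(282, 172) [0.5982 0.2058 0.2082] az 25.190293949744643 0.04529352442083025
(322, 222) [0.6315 0.1808 0.2082] az 28.366963958563925 0.04223926950460722
(220, 180) [0.5632 0.192  0.2082] az 14.922473795253751 0.04415529443419622
```

View pics/f2.png

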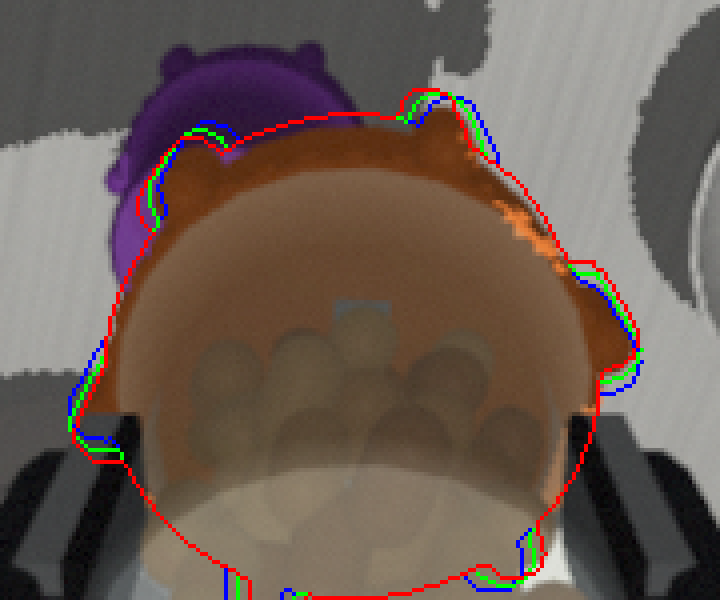

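```bash
python3 - <<'E'
from align import *
d=viewer.get_image('wrist'); s=r.read_state(); P=np.array(s['tool_pos']);M=rot()
z0=P[2]-.0511; hsv=cv2.cvtColor(d['img'],cv2.COLOR_RGB2HSV)
for u,v in[(215,183),(282,170),(322,225),(260,176)]: print(hsv[v,u])
o=cv2.inRange(hsv,(4,110,50),(22,255,255))//255
t=np.linspace(0,2*np.pi,60)
def cost(q):
    x,y,a=q[0]/1000,q[1]/1000,q[2]/50
    m=collar_mask(d,x,y,a,z0); w=np.zeros_like(m); W=np.vstack([np.c_[x+.03*np.cos(t),y+.03*np.sin(t),0*t+z0+z] for z in(.042,.097)])
    cv2.fillConvexPoly(w,cv2.convexHull(np.round(proj(d,W)).astype(np.int32)),1)
    k=(w==0); k[243:]=0; k[:,:185]=0;k[:,340:]=0; k[:155]=0
    return int(((m!=o)&k).sum())
res=[]
for a in range(5,50,4):
    x0=np.array([P[0]*1e3,P[1]*1e3-2.5,np.radians(a)*50])
    res.append(minimize(cost,x0,method='Nelder-Mead',options=dict(initial_simplex=x0+np.array([[0,0,0],[3,0,0],[0,3,0],[0,0,4]]))))
res.sort(key=lambda m:m.fun)
for m in res[:4]: print(m.fun,np.round(m.x[:2]-P[:2]*1e3,1),np.degrees(m.x[2]/50))
m=res[0]; im=d['img'][:,:,::-1].copy()
cv2.drawContours(im,cv2.findContours(collar_mask(d,m.x[0]/1e3,m.x[1]/1e3,m.x[2]/50,z0),0,2)[0],-1,(0,255,0),1)
cv2.imwrite('pics/f3.png',cv2.resize(im[140:290,170:350],None,fx=4,fy=4,interpolation=0))
c=m.x[:2]/1e3; g=np.array([.5355,-.028]); T=np.array([*(P[:2]+g-c),.0511+.135])
print(P, 'move',np.round(1000*M.inv().apply(T-P),1))
E
```

```text
[ 12 211  99]
[ 11 210  91]
[ 12 202 111]
[ 12 206  93]
493.0 [ 0.8 -2.6] 23.492160796315197
494.0 [ 0.8 -2.6] 23.51473928901046
494.0 [ 0.8 -2.6] 23.496460253514226
495.0 [ 0.8 -2.6] 23.47301206840855
[0.59436799 0.1606282  0.22934564] move [-165.9 -103.2   43.2]
```

View pics/f3.png

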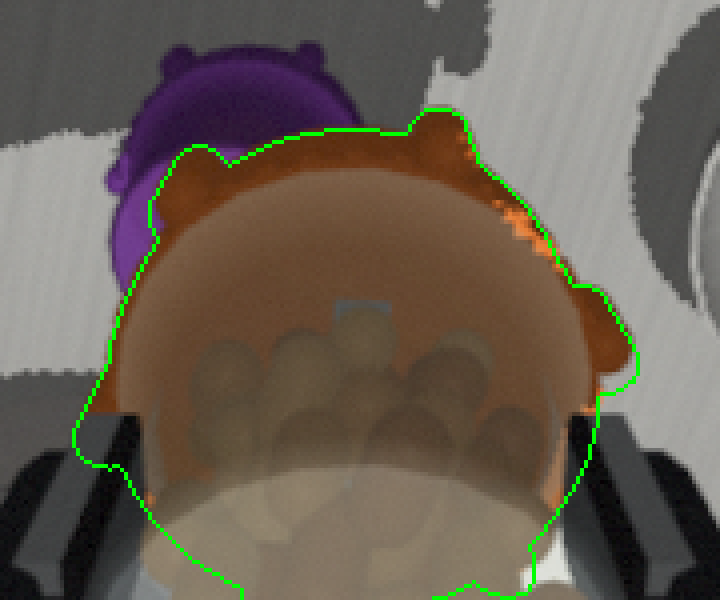

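Fit is good: the cup sits (0.8, −2.6) mm from the TCP with yaw about 24°. The groove yaw is about −2.5°, so I'll turn the cup about 26.5° clockwise and hover just above the well.

```bash
python3 -m handwheel '[[[-35,-20,0,0,0,5,0.3],[-75,-45,0,0,0,11,0.3],[-115,-70,0,0,0,18,0.3],[-150,-92,0,0,0,24,0.3],[-166,-102,0,0,0,26.5,0.3],[-166,-102,15,0,0,26.5,0.3],[-166,-102,30,0,0,26.5,0.3],[-166,-102,42,0,0,26.5,0.3],[-166,-102,42,0,0,26.5,0.3],[-166,-102,42,0,0,26.5,0.3]]]'
python3 - <<'E'
from align import *
s=r.read_state(); P=np.array(s['tool_pos']);M=rot();print(P,'tool yaw',np.degrees(np.arctan2(*M.as_matrix()[1::-1,0])),np.round(s['q'],2)); z0=P[2]-.0511
L=[]
for c in('scene','side'):
    d=viewer.get_image(c)
    for m in models.tip_of('nut_cup',c)[:3]: print(c,np.round(m['position'],4),round(m['conf'],2))
    im=d['img'][:,:,::-1].copy(); u,v=proj(d,[.5355,-.028,.14])[0].astype(int)
    im=cv2.resize(im[v-40:v+40,u-40:u+40],None,fx=5,fy=5,interpolation=2)
    t=np.linspace(0,2*np.pi,80)
    f=lambda Q:cv2.polylines(im,[np.round((proj(d,Q)-[u-40,v-40])*5).astype(np.int32)],True,(0,255,0),1)
    f(np.c_[.5355+.068*np.cos(t),-.028+.068*np.sin(t),0*t+.125]); L.append(im)
    f(np.c_[.5355+.04*np.cos(t),-.028+.04*np.sin(t),0*t+z0+.03])
    for k in range(6):
        a=np.radians(-2.5+60*k); f(np.array([[.5355+q*np.cos(a),-.028+q*np.sin(a),z0+.03] for q in(.04,.0465)])) 
cv2.imwrite('pics/h.png',np.hstack(L))
E
```

```text
time_s: 7.85
tool_pos: [0.5363, -0.0245, 0.1874]
eef_rot: [-0.0, 0.779, 0.627, 0.0]
force: [-0.2, 0.5, -2.1]
gripper_width: 0.0584
[ 0.53626041 -0.02446641  0.18738534] tool yaw 77.65169928671584 [ 0.24  0.51 -0.36  1.8   0.23  0.87 -0.43]
scene [5.677e-01 1.396e-01 3.000e-04] 0.93
scene [ 0.4397  0.3004 -0.003 ] 0.93
scene [ 0.538  -0.0246  0.1377] 0.59
side [ 0.5642  0.1394 -0.005 ] 0.93
side [ 0.5393 -0.0258  0.1375] 0.71
side [ 0.4396  0.3016 -0.0047] 0.64
```

View pics/h.png

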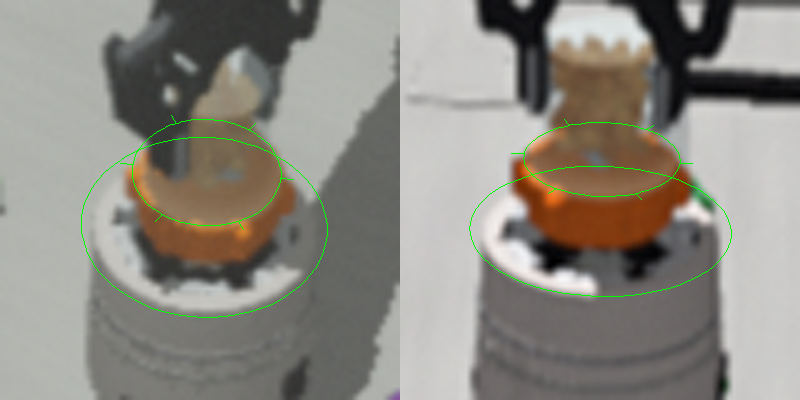

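The collar is centred over the well in both views. Lowering by feel.

```bash
python3 -m handwheel '[[[0,0,4,0,0,0,0.3],[0,0,8,0,0,0,0.3],[0,0,11,0,0,0,0.3],[0,0,14,0,0,0,0.3],[0,0,16,0,0,0,0.3],[0,0,18,0,0,0,0.3],[0,0,20,0,0,0,0.3],[0,0,21,0,0,0,0.3],[0,0,22,0,0,0,0.3],[0,0,22,0,0,0,0.3]]]'; python3 -c "
from h import *
s=r.read_state();print(np.round(s['tool_pos'],4),np.round(s['force'],1),np.round(s['moment'],2))"
```

```text
time_s: 9.3
tool_pos: [0.5358, -0.0252, 0.1653]
eef_rot: [-0.0, 0.779, 0.627, -0.0]
force: [0.9, -0.9, -3.1]
gripper_width: 0.0586
[ 0.5358 -0.0252  0.1653] [ 0.9 -0.9 -3.1] [-0.   -0.06 -0.02]
```

No contact force at about 11 mm below the rim, so the splines appear to be in the grooves. Continuing.

```bash
python3 -m handwheel '[[[0,0,1,0,0,0,0.3],[0,0,2,0,0,0,0.3],[0,0,3,0,0,0,0.3],[0,0,4,0,0,0,0.3],[0,0,5,0,0,0,0.3],[0,0,6,0,0,0,0.3],[0,0,7,0,0,0,0.3],[0,0,8,0,0,0,0.3],[0,0,9,0,0,0,0.3],[0,0,9,0,0,0,0.3]]]'; python3 -c "
from h import *
s=r.read_state();print(np.round(s['tool_pos'],4),np.round(s['force'],1),np.round(s['moment'],2))"
```

```text
time_s: 10.55
tool_pos: [0.5358, -0.0252, 0.1562]
eef_rot: [-0.0, 0.779, 0.626, -0.0]
force: [-0.6, -0.8, -3.3]
gripper_width: 0.0586
[ 0.5358 -0.0252  0.1562] [-0.6 -0.8 -3.3] [-0.06  0.01 -0.02]
```

```bash
python3 -m handwheel '[[[0,0,1,0,0,0,0.3],[0,0,2,0,0,0,0.3],[0,0,3,0,0,0,0.3],[0,0,4,0,0,0,0.3],[0,0,5,0,0,0,0.3],[0,0,6,0,0,0,0.3],[0,0,6.5,0,0,0,0.3],[0,0,7,0,0,0,0.3],[0,0,7,0,0,0,0.3],[0,0,7,0,0,0,0.3]]]' 90; python3 -c "
from h import *
s=r.read_state();print(np.round(s['tool_pos'],4),np.round(s['force'],1),np.round(s['moment'],2))"
```

```text
time_s: 11.8
tool_pos: [0.5358, -0.0252, 0.1506]
eef_rot: [0.0, 0.779, 0.626, 0.0]
force: [-3.4, -1.0, 8.8]
gripper_width: 0.0588
[ 0.5358 -0.0252  0.1506] [-3.4 -1.   8.8] [-0.06  0.88 -0.01]
```

```bash
python3 -m handwheel '[[[0,0,0.5,0,0,0,0.3],[0,0,1,0,0,0,0.3],[0,0,1.5,0,0,0,0.3],[0,0,2,0,0,0,0.3],[0,0,2.5,0,0,0,0.3],[0,0,3,0,0,0,0.3],[0,0,3,0,0,0,0.3],[0,0,3,0,0,0,0.3],[0,0,3,0,0,0,0.3],[0,0,3,0,0,0,0.3]]]'; python3 -c "
from h import *
s=r.read_state();print(np.round(s['tool_pos'],4),np.round(s['force'],1),np.round(s['moment'],2))"
```

```text
time_s: 13.05
tool_pos: [0.5358, -0.0251, 0.15]
eef_rot: [0.001, 0.78, 0.626, 0.0]
force: [-7.7, -0.6, 22.5]
gripper_width: 0.0583
[ 0.5358 -0.0251  0.15  ] [-7.7 -0.6 22.5] [-0.17  2.06 -0.04]
```

Hard stop reached: 25.7 N total on the ring, TCP 0.150 (underside about 0.099). One last look before handing in.

```bash
python3 - <<'E'
from h import *
L=[]
for c in('scene','side'):
    d=viewer.get_image(c)
    u,v=proj(d,[.5355,-.028,.14])[0].astype(int); L.append(cv2.resize(d['img'][v-40:v+40,u-40:u+40,::-1],None,fx=5,fy=5,interpolation=2))
    print(c,[(np.round(m['position'],3),round(m['conf'],2)) for m in models.tip_of('nut_cup',c)])
cv2.imwrite('pics/end.png',np.hstack(L)); s=r.read_state();print(np.round(s['tool_pos'],4),np.round(s['force'],1))
E
```

```text
scene [(array([ 0.536, -0.026,  0.104]), 0.86), (array([ 0.44 ,  0.304, -0.004]), 0.83), (array([ 0.566,  0.138, -0.002]), 0.76), (array([ 0.715,  0.016, -0.   ]), 0.39)]
side [(array([ 0.567,  0.138, -0.003]), 0.82), (array([ 0.442,  0.304, -0.004]), 0.75), (array([ 0.536, -0.026,  0.098]), 0.68)]
[ 0.5358 -0.0251  0.15  ] [-8.6 -0.4 23.7]
```

View pics/end.png

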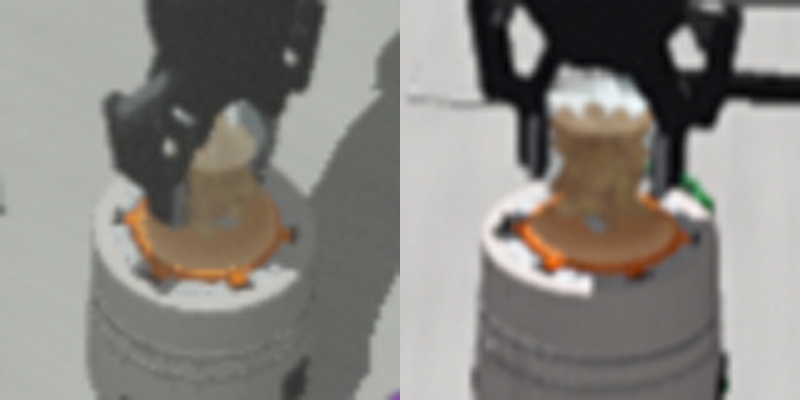

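The collar is sunk in the well with its splines in the grooves, for example at (130,215), (240,278) and (290,235) in the left crop. Handing in while pressing.

```bash
python3 -c "
from h import *
print(workorder.hand_in()); s=r.read_state(); print(np.round(s['tool_pos'],4),np.round(s['force'],1),s['time_s'])"
```

```text
the job is handed in; nothing more can be done
None
the job is handed in; nothing more can be done
```

The cup of peanuts is fully home in the grinder, and I handed the job in at about 13 s with the arm still pressing it down. I gripped the orange-collared cup, turned it about 26.5° clockwise so the splines lined up with the grooves, and lowered it into the well. There was no contact force until the sprung ring.

**Last checks:**
- **Depth:** the cup's underside is about 99 mm above the bench, which is the fully home height. The scene camera network put it at 104 mm and the side camera at 98 mm, about what their 4 mm accuracy allows.
- **Hard stop:** the last 3 mm commanded moved the cup only 0.6 mm and raised the force by about 14 N. That leaves roughly 26 N on the ring, against about 13 N needed to hold it down.
- **Pictures:** both views show the collar sunk in the well with its splines in the grooves.
- **Disagreement:** a sideways force of about 8 N built up while pressing. The cup did not shift.
- **Not checked:** hand-in reports no verdict, and the state could not be read afterwards. I touched nothing else on the bench, but I did not take a separate picture to confirm it.

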